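# Feed a jig cover from its magazine, seat it on the hidden pin and hold it down

## Task

At the soldering jig, press the red ejector slide of the cover magazine fully in so that it pushes the lowest jig cover out, draw that cover out and slide it nose first between the jig's side rails and under the fume nozzle until it drops on to the locating pin hidden beneath it. Then press the cover flat, fully home against its spring plungers, and finish while still holding it pressed down, ready for the clamps. Leave the two spare covers in the magazine and do not disturb the other things on the bench.

Things in the scene. Friction and masses are not known exactly. Their poses are not given: they have to be found in the camera images.
- magazine: Fixed grey and aluminium magazine, 142 x 85 x 72 mm on bolted feet, with a stack of 3 jig covers. Origin: underside, below the origins of the covers; +x points from the delivery slot to the ejector slide, z up. Rear wall to x = +51 mm. The roof is slotted, so covers cannot be lifted out. They lie parallel to its axes with 1.5 mm side play.
- slot (a point): Middle of the sill of the magazine's delivery slot (at x = -91 mm, 28 mm above the bench). The slot is 14 mm high and 73 mm wide; nothing stands in front of it. The lowest cover leaves only here, drawn level along the magazine's -x; the others then sink down.
- ejector (a joint): Spring ejector slide at the magazine's +x end, in m: 0 = out, 0.046 = fully pressed in along the magazine's -x. Takes 3 N at the start, 6 N at the end, plus 3 to 5 N of stack friction, and springs back when let go. Pressed fully it moves the lowest cover 46 mm out of the slot, so that all of its tail stands clear.
- ejector_pad (a point): Middle of the outer (+x) face of the ejector's red push pad (46 mm wide, 9 mm thick, from 29 to 67 mm above the bench); press it along the magazine's -x. Moves with the slide. Under the slide lies the magazine's foot, 24 mm high, ending just under the pad.
- cover: Lowest jig cover of the stack: grey-green plate 12 mm thick, about 0.14 kg. Origin: underside, centre of its 90 x 70 mm part (x +-45, y +-35 mm); +x to the nose, z up; axes as the magazine's at the start. A 36 mm wide tail runs from x = -45 to -85 mm. Two windows, x -17 to +27, |y| 12 to 26 mm; the solid bar between them is the place to press.
- cover_hole (a point): Mouth of the cover's blind locating hole, on its underside on the centreline at x = -31 mm (not seen from above): 12.5 mm in diameter, 9.5 mm deep. Axes as the cover's.
- cover_tail (a point): Middle of the cover's tail (x = -66 mm, mid-thickness): take it here across its 36 mm width.
- spare_a: Second cover of the stack, same as the first; stays in the magazine (it sinks to the floor when the lowest is gone).
- spare_b: Top cover of the stack, same as the first; stays in the magazine.
- jig: Fixed solder jig: aluminium foot 225 x 170 x 10 mm under a dark block with the seat. Origin: underside, below the middle of the seat; +x is the way a cover slides in, z up. Side rails 76 mm apart (3 mm play each side), x -30 to +45 mm, flared ahead to x -40, tops 16 mm above the seat. Two swing clamps, swung aside, at x 0, y +-70 mm, 71 mm high.
- seat (a point): Middle of the jig's seat plane, 45 mm above the bench, axes as the jig's. A home cover has its origin here and its axes parallel, nose to +x, its tail hanging free over the front of the block (only the 10 mm high foot lies under the tail).
- nozzle (a point): Middle of the lower front edge of the jig's black fume nozzle (90 mm wide), at jig x = +25 mm, 26 mm above the seat; its top is 38 mm above the seat. It roofs everything from here on to +x, so the cover's nose must go in beneath it and ends 20 mm under it.
- pin_top (a point): Top of the brass locating pin, 8 mm above the seat, at jig x = -31 mm on the centreline; pin 10 mm in diameter with a 2.5 mm tapered nose. It passes under the solid middle of the cover while the cover slides in over it. 1.25 mm play all round in the hole.
- plungers (a joint): The jig's four spring plungers (brass, 8 mm, at x +-35, y +-30 mm, moving as one), in m: 0 = up, 4 mm above the seat; 0.004 = level with the seat. They push up with 5 N at 0 and 9 N at 0.004. A cover dropped on to the pin rests on them 4 mm above the seat, and comes up again when let go.
- solder_reel: Bystander: white reel of solder, 54 mm wide, 40 mm high, standing on its flange. Origin: centre of underside.
- flux_jar: Bystander: amber jar with black cap, 48 mm wide, 55 mm high. Origin: centre of underside.
- parts_bin: Bystander: blue bin 110 x 80 x 45 mm with white connectors. Origin: centre of underside.
- screwdriver: Bystander: screwdriver 160 mm long, lying on the bench. Origin: under its middle.
Things that resemble listed ones, but are neither listed nor needed, are in the scene too. What is shaped like the magazine but brown is not meant. Leave any brown or orange look-alike of the spare_b alone.

How it is judged:
By the outcome, as a careful person would: the job done as asked, in the order asked, and still so for the second after the job is handed in, while the arm keeps its last pose, push and grip.
It also fails if it takes over 59 s, if anything falls off the work surface, if the arm or the gripper's body presses on something with over 40 N, if the wrist force passes 120 N, or if a joint passes its speed limit or range.

## Robot

A 6-joint arm with a two-finger parallel gripper is mounted at the origin on the work surface. World frame = base frame: x ahead of the robot, y to its left, z up, the work surface at z = 0. Lengths are in m, angles in rad, forces in N, time in s.
With the tool pointing down it reaches from about 0.35 to 0.85 m from the base axis. Payload 8.1 kg.
Tool frame: the origin (TCP) lies at the very end of the fingers, on their centre line; the grasp point (between the pads) lies 19 mm behind it; x points along the fingers, y is the direction in which the jaws open and shut, and the axes are right-handed (so a half turn about x gives the same grasp; the last joint's range is limited). The gripper opens to 93 mm and grips with 3 to 60 N. Pads are 15 mm wide; open, the fingers measure 128 mm over their backs; the gripper's body (75 mm by 188 mm) begins 65 mm behind the grasp point.
Start: joints at [1.018, 0.13, 1.488, -0, 1.523, -0.085], TCP at [0.271, 0.536, 0.219] pointing down, gripper open.
Joint ranges: [-2.96, 2.96], [-0.89, 2.26], [0.02, 2.5], [-1.34, 4.48], [0, 2.73], [-2.66, 2.66]. Speed limits (rad/s): [2.39, 2.39, 2.79, 3.14, 3.14, 3.14].

## Interface

Orientations are given as a rotation vector (axis times angle).
In Python, from plant import * gives the robot as it stands. The module is installed in compiled form; this text tells all that it offers.
- The arm moves only by the tool apply_moves, never from a script. Its argument "series" is a list of rows, each an object with "jaw": the gripper's target within -1 to 1 (shut at 1, half-way at 0, fully open at -1); "linear": the shift along the tool's x, y, z normalised to -1 to 1, where 1 is 0.6 m, a list of three; "roll": the turn about the tool's x normalised to -1 to 1, where 1 is 30 degrees. A call has 1 to 20 rows; each row is the pose to reach, as a shift and turn from the pose measured when the call began, along the tool's axes at that moment; what a row does not reach only later rows make up. A row lasts 1/8 s, in which the tool goes at most 62.5 mm and 10.7 degrees, less where a joint would pass 70% of its speed; a pose out of reach is approached as far as the arm can. A call with a number of a shift or a turn outside -1 to 1 is refused whole. A call with a gripper value outside its range is refused whole. The fingers move at their own pace and stop on an object; "force" is the grip in N (left out, the last holds). Time passes only in rows, so rows that repeat a pose let the fingers close. It gives the time, the measured TCP pose, the force and the opening at its end, in the units of the state.
- read_state(): the state, without advancing time (a new reading comes with each control period).
- read_camera(name): name is "scene" or "top"; returns a dict with "pixels" (400x640x3 uint8, blue, green, red), "intrinsics" (3x3 intrinsics, pixels), "rvec" (rotation vector, rad) and "tvec" (3), from world to camera coordinates, as OpenCV has them. Camera axes: x right, y down, z forward; pixel columns grow to the right and rows downward; lengths in m; the calibration is good to about 2 mm. A picture is of the moment at which its call begins. There is no depth.
- close_job(): hands the job in, once; it reports no verdict.
The state is a dict: "t": time; "q": joint angles; "dq": joint speeds; "joint_torque": joint torques, N m; "tool_pos": TCP position; "orientation": TCP orientation; "force": force on the tool from outside, world axes, zero at the start; "wrist_torque": the same for the moment, N m; "opening": finger opening in m.
Only numpy, scipy, OpenCV 4.12 (cv2) and the standard library are available. Lean on these libraries where they do the work, as an engineer would, in place of code of your own. Each camera call takes 0.05 s, during which the arm holds its last target. There are 200 camera calls.

## Working session

There is one attempt and no reset: what is moved stays moved. The work goes in short steps, Python scripts to look and compute and a tool call to move; the robot and the scene stay as the last step left them, time stands still between calls to the robot, and variables do not carry over. Pictures are saved under pics/ and viewed, about 8 in all and at most 12, crops included, and the job is handed in when it is done.

Besides the shell and the picture viewer there is one more tool, called after ">>>" as name(argument=value, ...), one argument or row to a line, values as JSON. apply_moves: Moves the arm, as the interface text tells. Its arguments: {"type":"object","properties":{"series":{"type":"array"},"force":{"type":"number"}},"required":["series"]}

```bash
mkdir -p pics; cat > h.py <<'E'
from plant import *
import numpy as np, cv2
def cam(n):
    c=read_camera(n); R=cv2.Rodrigues(np.array(c["rvec"],float))[0]
    return c["pixels"],np.array(c["intrinsics"]),R,np.array(c["tvec"],float).ravel()
def onplane(K,R,t,uv,z):
    d=R.T@np.linalg.inv(K)@np.array([uv[0],uv[1],1.0]); o=-R.T@t
    return o+d*(z-o[2])/d[2]
def proj(K,R,t,p):
    c=K@(R@np.asarray(p,float)+t); return c[:2]/c[2]
E
python3 - <<'E'
from h import *
for n in("scene","top"):
    im,K,R,t=cam(n); cv2.imwrite(f"pics/{n}0.png",im); print(n,K.tolist(),(-R.T@t).round(3),R.round(3).tolist())
print(read_state())
E
```

```text
scene [[378.16324848504973, 0.0, 318.8649973426775], [0.0, 378.16324848504973, 202.77057935972525], [0.0, 0.0, 1.0]] [0.903 0.354 0.835] [[-0.6, 0.8, -0.004], [0.697, 0.52, -0.493], [-0.392, -0.299, -0.87]]
top [[364.72161924451, 0.0, 323.43200965621344], [0.0, 364.72161924451, 204.42866785403123], [0.0, 0.0, 1.0]] [0.402 0.086 0.862] [[0.08, -0.997, -0.005], [-0.977, -0.078, -0.201], [0.2, 0.021, -0.98]]
{'t': 0.1, 'q': array([ 1.01757469e+00,  1.31079241e-01,  1.48915807e+00,  9.13924340e-06,
        1.52302367e+00, -8.54001625e-02]), 'dq': array([ 0.00121849, -0.00124528, -0.0018458 ,  0.00135837, -0.00011102,
        0.00069958]), 'joint_torque': array([ 1.15266317e-03, -5.61348581e+01, -4.93087184e+01,  7.69998855e-02,
        2.92705680e-02, -8.09930657e-05]), 'tool_pos': array([0.27027035, 0.53510208, 0.21770295]), 'orientation': array([ 0.36559443,  1.54002664, -0.3680969 ]), 'force': array([-0.5258137 ,  0.11603203, -0.6375364 ]), 'wrist_torque': array([-0.00782678, -0.02117291,  0.02089455]), 'opening': 0.09302785829581967}
```

View pics/scene0.png

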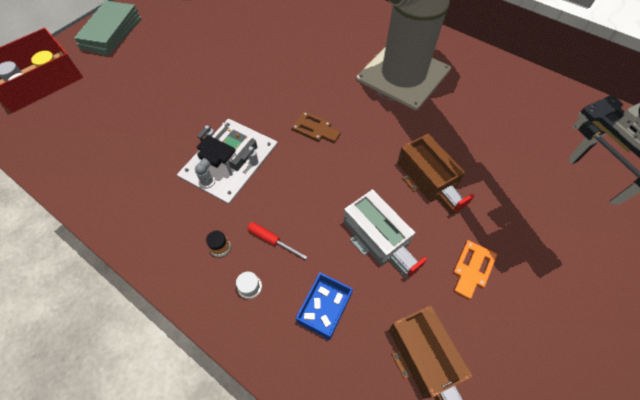

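View pics/top0.png

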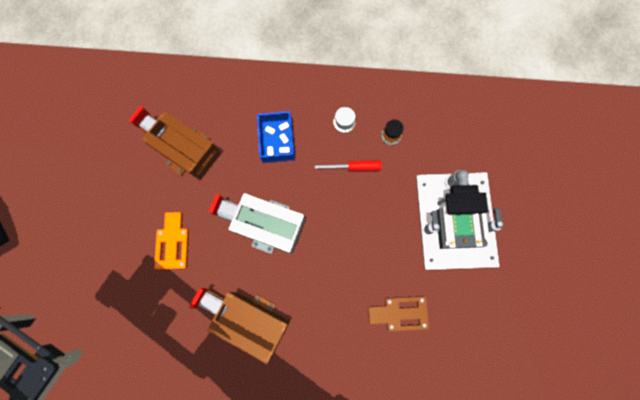

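The grey/white magazine is the one meant: scene (380,225), top (265,222), with its red pad at top (216,205). The brown ones at top (178,145) and (248,325) are look-alikes, as are the orange cover at (171,240) and the brown cover at (400,314). The jig is at top (460,220), with its nozzle towards the top of the image (+x). I'll confirm with an enlarged crop.

```bash
python3 - <<'E'
import cv2,numpy as np
a=cv2.imread("pics/top0.png");b=cv2.imread("pics/scene0.png")
r=lambda i,x0,y0,w,h:cv2.resize(i[y0:y0+h,x0:x0+w],(400,300),interpolation=cv2.INTER_CUBIC)
cv2.imwrite("pics/crop1.png",np.vstack([np.hstack([r(a,200,170,120,90),r(a,395,165,133,100)]),np.hstack([r(b,335,185,107,80),r(b,170,110,120,90)])]))
E
```

```text
(no output)
```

View pics/crop1.png

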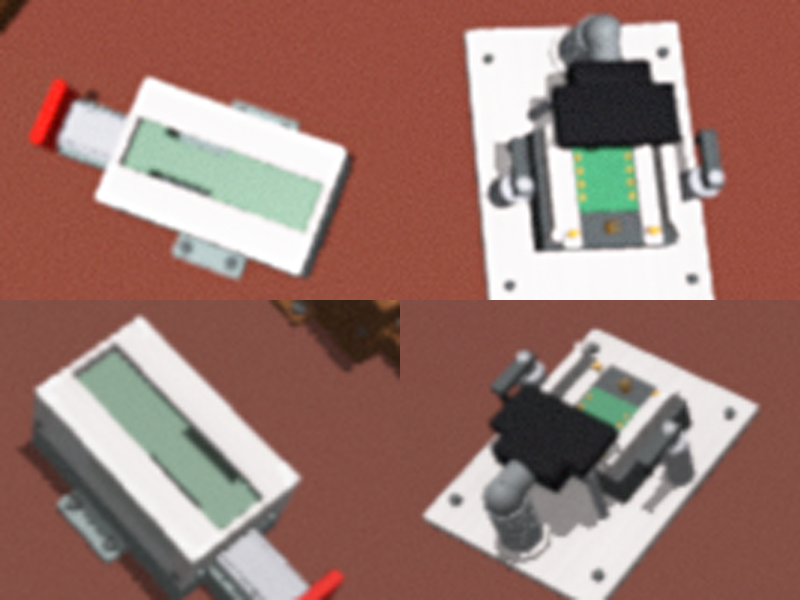

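The crop confirms it. The grey/white magazine holds green covers, its red pad points to world +y, and the slot faces -y. The jig has its brass pin at about top (598,240)→(395+612/3, 165+226/3), with the two front plungers on either side of it. Next I measure both.

```bash
cat > m1.py <<'E'
from h import *
np.set_printoptions(suppress=True,precision=4)
C={n:cam(n) for n in("top","scene")}
def rect(n,box,z,lo,hi,name):
    im,K,R,t=C[n]; x0,y0,x1,y1=box
    hsv=cv2.cvtColor(im,cv2.COLOR_BGR2HSV)[y0:y1,x0:x1]
    m=cv2.inRange(hsv,lo,hi)
    c=max(cv2.findContours(m,0,1)[0],key=cv2.contourArea).reshape(-1,2)+[x0,y0]
    P=np.array([onplane(K,R,t,p,z)[:2] for p in c])
    r=cv2.minAreaRect((P*1000).astype(np.float32)); b=cv2.boxPoints(r)
    e=b[1]-b[0]; f=b[2]-b[1]; L=e if np.linalg.norm(e)>np.linalg.norm(f) else f
    print(name,n,"ctr",np.array(r[0]),"size",np.array(r[1]),"long axis deg",np.degrees(np.arctan2(L[1],L[0])))
W=((0,0,150),(180,60,255))
rect("top",(225,180,312,258),.072,(0,0,180),(180,80,255),"roof")
rect("scene",(335,180,418,270),.072,(0,0,180),(180,80,255),"roof")
rect("top",(405,160,510,280),.010,*W,"plate")
rect("scene",(170,110,290,210),.010,*W,"plate")
rect("top",(205,190,226,222),.067,(0,150,80),(4,255,255),"pad")
rect("scene",(400,250,432,278),.067,(0,150,80),(4,255,255),"pad")
# brass blobs
for n,box in(("top",(430,205,490,260)),("scene",(215,110,275,165))):
    im,K,R,t=C[n];x0,y0,x1,y1=box
    hsv=cv2.cvtColor(im,cv2.COLOR_BGR2HSV)[y0:y1,x0:x1]
    m=cv2.inRange(hsv,(8,90,70),(32,255,255))
    k,l,s,c=cv2.connectedComponentsWithStats(m)
    for i in range(1,k):
        if s[i,4]>2:
            p=c[i]+[x0,y0]; print(n,p,s[i,4],"z49",onplane(K,R,t,p,.049)[:2]*1e3,"z53",onplane(K,R,t,p,.053)[:2]*1e3)
E
python3 m1.py
```

```text
roof top ctr [512.8993 241.416 ] size [174.7902 106.6557] long axis deg 74.39164
roof scene ctr [513.8536 227.497 ] size [143.9117  86.7987] long axis deg 74.7408
plate top ctr [ 567.2703 -218.2734] size [231.9305 186.3916] long axis deg 6.71202
plate scene ctr [ 564.798  -210.8285] size [227.2462 173.7589] long axis deg 6.7792897
pad top ctr [546.202 343.159] size [22.5565 51.3335] long axis deg -14.536981
pad scene ctr [555.0207 351.0136] size [11.6404 56.079 ] long axis deg -10.219257
top [464.3636 240.5455] 11 z49 [ 510.7226 -216.2419] z53 [ 510.1862 -214.7558]
top [451.8 242.4] 5 z49 [ 504.3567 -188.4532] z53 [ 503.8517 -187.1038]
top [479.2857 241.4286] 7 z49 [ 511.397  -249.2741] z53 [ 510.8573 -247.6255]
scene [228.5 129.5] 4 z49 [ 512.5386 -246.254 ] z53 [ 514.5244 -243.1973]
scene [237.1111 135.3333] 9 z49 [ 513.4637 -213.9124] z53 [ 515.4448 -211.0202]
```

```bash
cat >> h.py <<'E'
from scipy.spatial.transform import Rotation as Ro
def tool():
    s=read_state(); return s,np.array(s["tool_pos"]),Ro.from_rotvec(s["orientation"]).as_matrix()
def plan(*targets, yaw=None):
    "print normalised tool-axis shifts to world points; roll to put tool y along world yaw (mod 180)"
    s,p,T=tool()
    print("t",s["t"],"pos",p.round(4),"F",np.round(s["force"],1),"open",round(s["opening"],4),"ytool deg",np.degrees(np.arctan2(T[1,1],T[0,1])).round(2),"q6",round(s["q"][5],3))
    for g in targets: print(np.round(g,4),"->",(T.T@(np.array(g)-p)/.6).round(4))
    if yaw is not None:
        # rolling about tool x (down) by +a turns y toward z
        y=T.T@np.array([np.cos(np.radians(yaw)),np.sin(np.radians(yaw)),0]); a=np.degrees(np.arctan2(y[2],y[1]))
        a=(a+90)%180-90; print("roll deg",a.round(2),"norm",(a/30).round(4))
MY=np.radians(74.7); MO=np.array([.5191,.2468]); 
def mag(x,y,z): return np.array([*(MO+[x*np.cos(MY)-y*np.sin(MY),x*np.sin(MY)+y*np.cos(MY)]),z])
E
python3 - <<'E'
from h import *
s,p,T=tool(); print(T.round(4))
plan(mag(150,0,.0)*[1,1,1] if 0 else mag(.150,0,.2),mag(.150,0,.046),mag(.112,0,.046),mag(.055,0,.046),yaw=74.7+90)
E
```

```text
[[-6.000e-04  4.509e-01  8.925e-01]
 [-1.000e-03  8.925e-01 -4.509e-01]
 [-1.000e+00 -1.200e-03 -1.000e-04]]
t 0.2 pos [0.2703 0.5353 0.218 ] F [-0.7  0.2  0.6] open 0.0931 ytool deg 63.2 q6 -0.085
[0.5587 0.3915 0.2   ] -> [0.0299 0.0029 0.537 ]
[0.5587 0.3915 0.046 ] -> [0.2865 0.0032 0.537 ]
[0.5487 0.3548 0.046 ] -> [ 0.2866 -0.0589  0.5496]
[0.5336 0.2999 0.046 ] -> [ 0.2867 -0.152   0.5686]
roll deg 78.5 norm 2.6165
```

>>> apply_moves(
  series=[
    {"jaw":1,"linear":[0.03,0.003,0.537],"roll":1},
    {"jaw":1,"linear":[0.03,0.003,0.537],"roll":1},
    {"jaw":1,"linear":[0.03,0.003,0.537],"roll":1},
    {"jaw":1,"linear":[0.03,0.003,0.537],"roll":1},
    {"jaw":1,"linear":[0.03,0.003,0.537],"roll":1},
    {"jaw":1,"linear":[0.03,0.003,0.537],"roll":1},
  ],
  force=20,
)

```text
t: 0.95
tool_pos: [0.5618, 0.3883, 0.1986]
orientation: [0.774, 1.428, -0.778]
force: [-1.1, 0.2, -0.4]
opening: 0.0374
```

>>> apply_moves(
  series=[
    {"jaw":1,"linear":[0,0,0],"roll":1},
    {"jaw":1,"linear":[0,0,0],"roll":1},
    {"jaw":1,"linear":[0,0,0],"roll":1},
    {"jaw":1,"linear":[0,0,0],"roll":1},
  ],
)

```text
t: 1.45
tool_pos: [0.561, 0.3889, 0.1985]
orientation: [1.167, 1.233, -1.172]
force: [-0.6, 0.3, 0.2]
opening: 0.0012
```

```bash
python3 -c "
from h import *
plan(mag(.150,0,.046),yaw=74.7+90)"
```

```text
t 1.45 pos [0.561  0.3889 0.1985] F [-0.6  0.3  0.2] open 0.0012 ytool deg 3.04 q6 0.479
[0.5587 0.3915 0.046 ] -> [ 0.2541 -0.0031 -0.005 ]
roll deg 18.34 norm 0.6114
```

>>> apply_moves(
  series=[
    {"jaw":1,"linear":[0.1,-0.003,-0.005],"roll":0.611},
    {"jaw":1,"linear":[0.2,-0.003,-0.005],"roll":0.611},
    {"jaw":1,"linear":[0.254,-0.003,-0.005],"roll":0.611},
    {"jaw":1,"linear":[0.254,-0.003,-0.005],"roll":0.611},
  ],
)

```text
t: 1.95
tool_pos: [0.5556, 0.3902, 0.0419]
orientation: [1.391, 1.073, -1.409]
force: [-0.4, -0.1, 0.4]
opening: 0.0005
```

```bash
python3 - <<'E'
from h import *
plan(mag(.112,0,.046),mag(.055,0,.046),yaw=74.7+90)
a=cam("scene")[0];b=cam("top")[0]
r=lambda i,x0,y0,w,h:cv2.resize(i[y0:y0+h,x0:x0+w],(400,400),interpolation=cv2.INTER_CUBIC)
cv2.imwrite("pics/c2.png",np.hstack([r(a,350,190,120,120),r(b,170,160,140,140)]))
E
```

```text
t 1.95 pos [0.5556 0.3902 0.0419] F [-0.4 -0.1  0.4] open 0.0005 ytool deg -15.07 q6 0.801
[0.5487 0.3548 0.046 ] -> [-0.0063  0.0041  0.0599]
[0.5336 0.2999 0.046 ] -> [-0.0055  0.0038  0.1549]
roll deg 0.23 norm 0.0078
```

View pics/c2.png

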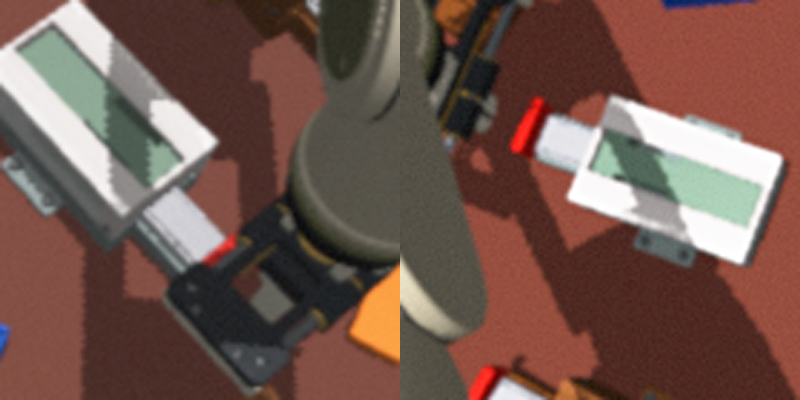

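The closed gripper stands ahead of the red pad at (225,250) in the left crop, lined up with the slide. Pressing.

>>> apply_moves(
  series=[
    {"jaw":1,"linear":[-0.007,0.003,0.02],"roll":0},
    {"jaw":1,"linear":[-0.007,0.003,0.04],"roll":0},
    {"jaw":1,"linear":[-0.007,0.003,0.055],"roll":0},
    {"jaw":1,"linear":[-0.007,0.003,0.065],"roll":0},
    {"jaw":1,"linear":[-0.007,0.004,0.075],"roll":0},
    {"jaw":1,"linear":[-0.007,0.004,0.085],"roll":0},
  ],
)

```text
t: 2.8
tool_pos: [0.5488, 0.344, 0.0534]
orientation: [1.404, 1.073, -1.399]
force: [0.4, 8.9, 3.4]
opening: 0.0005
```

```bash
python3 -c "
from h import *
plan(mag(.06,0,.047),mag(.055,0,.047),mag(.050,0,.047),yaw=74.7+90)
s,p,T=tool(); d=p[:2]-MO; print('x_m',d@[np.cos(MY),np.sin(MY)])"
```

```text
t 2.8 pos [0.5488 0.344  0.0534] F [0.4 8.9 3.4] open 0.0005 ytool deg -15.13 q6 0.744
[0.5349 0.3047 0.047 ] -> [ 0.0104 -0.0052  0.0693]
[0.5336 0.2999 0.047 ] -> [ 0.0104 -0.0052  0.0776]
[0.5323 0.295  0.047 ] -> [ 0.0104 -0.0053  0.0859]
roll deg 0.17 norm 0.0055
x_m 0.10154785683640126
```

>>> apply_moves(
  series=[
    {"jaw":1,"linear":[0.008,-0.003,0.01],"roll":0},
    {"jaw":1,"linear":[0.008,-0.003,0.02],"roll":0},
    {"jaw":1,"linear":[0.008,-0.003,0.03],"roll":0},
    {"jaw":1,"linear":[0.008,-0.003,0.04],"roll":0},
    {"jaw":1,"linear":[0.008,-0.003,0.05],"roll":0},
  ],
)

```text
t: 3.42
tool_pos: [0.5413, 0.3182, 0.0515]
orientation: [1.411, 1.075, -1.392]
force: [2.2, 11.3, 5.8]
opening: 0.0005
```

```bash
python3 -c "
from h import *
plan(yaw=74.7+90)
s,p,T=tool(); d=p[:2]-MO; print('x_m',d@[np.cos(MY),np.sin(MY)])
b=cam('top')[0]; a=cam('scene')[0]
r=lambda i,x0,y0,w,h:cv2.resize(i[y0:y0+h,x0:x0+w],(400,400),interpolation=cv2.INTER_CUBIC)
cv2.imwrite('pics/c3.png',np.hstack([r(a,320,170,120,120),r(b,200,170,140,140)]))"
```

```text
t 3.425 pos [0.5413 0.3182 0.0515] F [ 2.2 11.3  5.8] open 0.0005 ytool deg -15.12 q6 0.71
roll deg 0.18 norm 0.006
x_m 0.07475106081199993
```

>>> apply_moves(
  series=[
    {"jaw":1,"linear":[0.002,0,0.01],"roll":0},
    {"jaw":1,"linear":[0.002,0,0.02],"roll":0},
    {"jaw":1,"linear":[0.002,0,0.027],"roll":0},
    {"jaw":1,"linear":[0.002,0,0.03],"roll":0},
  ],
)

```text
t: 4.03
tool_pos: [0.5408, 0.3161, 0.0528]
orientation: [1.437, 1.089, -1.368]
force: [25.6, 78.2, -36.6]
opening: 0.0005
```

```bash
python3 -c "
from h import *
plan(yaw=74.7+90)
s,p,T=tool(); d=p[:2]-MO; print('x_m',d@[np.cos(MY),np.sin(MY)])
b=cam('top')[0]; a=cam('scene')[0]
r=lambda i,x0,y0,w,h:cv2.resize(i[y0:y0+h,x0:x0+w],(400,400),interpolation=cv2.INTER_CUBIC)
cv2.imwrite('pics/c4.png',np.hstack([r(a,320,170,120,120),r(b,200,170,140,140)]))"
```

```text
t 4.025 pos [0.5408 0.3161 0.0528] F [ 25.6  78.2 -36.6] open 0.0005 ytool deg -15.02 q6 0.687
roll deg 0.31 norm 0.0102
x_m 0.07255369237660868
```

View pics/c4.png

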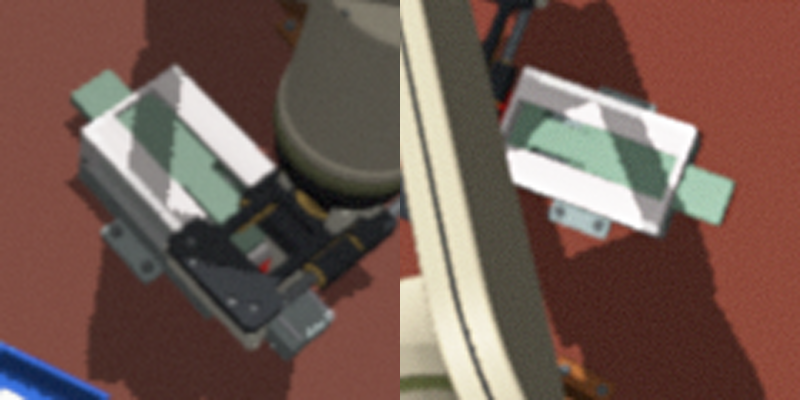

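The slide hit its hard stop and the tail stands clear of the slot, at (100,95) in the left crop. Backing off.

>>> apply_moves(
  series=[
    {"jaw":1,"linear":[0,0,-0.03],"roll":0},
    {"jaw":1,"linear":[0,0,-0.08],"roll":0},
    {"jaw":1,"linear":[0,0,-0.12],"roll":0},
    {"jaw":1,"linear":[-0.1,0,-0.14],"roll":0},
    {"jaw":1,"linear":[-0.2,0,-0.14],"roll":0},
    {"jaw":1,"linear":[-0.2,0,-0.14],"roll":0},
  ],
)

```text
t: 4.88
tool_pos: [0.5632, 0.3947, 0.1843]
orientation: [1.446, 1.087, -1.357]
force: [-0.3, -0.1, -0.5]
opening: 0.0003
```

```bash
cat > tail.py <<'E'
from h import *
np.set_printoptions(suppress=True,precision=2)
for n,box in(("scene",(325,180,375,225)),("top",(295,205,345,260))):
    im,K,R,t=cam(n);x0,y0,x1,y1=box; cv2.imwrite(f"pics/{n}_tail.png",im)
    hsv=cv2.cvtColor(im,cv2.COLOR_BGR2HSV)[y0:y1,x0:x1]
    m=cv2.inRange(hsv,(40,40,60),(95,255,255))
    if n=="scene":   # keep only what lies before the slot (x_m<-91 at z=.04)
        pass
    c=max(cv2.findContours(m,0,1)[0],key=cv2.contourArea).reshape(-1,2)+[x0,y0]
    P=np.array([onplane(K,R,t,p,.040)[:2] for p in c])-MO
    X=P@[np.cos(MY),np.sin(MY)]*1e3; Y=P@[-np.sin(MY),np.cos(MY)]*1e3
    print(n,"x",X.min(),X.max()); k=(X<-95)&(X>-128)
    print(" y",Y[k].min(),Y[k].max()," edge x",np.sort(X)[:8])
    for sgn in(1,-1):
        kk=k&(sgn*Y>8); f=np.polyfit(X[kk],Y[kk],1); print("  side",sgn,np.degrees(np.arctan(f[0])),np.polyval(f,-110))
plan(mag(-.112,0,.2),yaw=74.7+90)
E
python3 tail.py
```

```text
scene x -92.67837774238222 -38.33322170605494Traceback (most recent call last):
  File "tail.py", line 13, in <module>
    print(" y",Y[k].min(),Y[k].max()," edge x",np.sort(X)[:8])
               ~~~~~~~~^^
    return umr_minimum(a, axis, None, out, keepdims, initial, where)
ValueError: zero-size array to reduction operation minimum which has no identity
```

```bash
python3 - <<'E'
s=open('tail.py').read()
s=s.replace('''    if n=="scene":   # keep only what lies before the slot (x_m<-91 at z=.04)
        pass
''','''    for v,u in np.argwhere(m):
        if (onplane(K,R,t,(u+x0,v+y0),.040)[:2]-MO)@[np.cos(MY),np.sin(MY)]>-.093: m[v,u]=0
''').replace("(40,40,60)","(40,22,60)")
s+="print(tool()[2].round(3))\n"
open('tail.py','w').write(s)
E
python3 tail.py; python3 -c "
import cv2,numpy as np
a=cv2.imread('pics/scene_tail.png')[170:250,310:430];b=cv2.imread('pics/top_tail.png')[180:270,220:355]
print(cv2.cvtColor(a,cv2.COLOR_BGR2HSV)[20,:60:4].tolist())"
```

```text
scene x -129.64247892489914 -105.01740958318929
 y -20.440725906457644 17.052512301846058  edge x [-129.64 -129.5  -129.35 -129.21 -128.97 -128.82 -128.67 -128.53]
  side 1 0.4907183119216233 14.865234322843103
  side -1 10.863555037945664 -16.469531356570187
top x -134.03687691624276 -93.19283205243394
 y -19.913931448102126 18.68712144641473  edge x [-134.04 -133.82 -133.6  -133.48 -133.39 -133.26 -133.04 -132.82]
  side 1 2.407255633678802 16.60004899984799
  side -1 -1.792409796299359 -17.792618441135982
t 5.025 pos [0.56 0.39 0.18] F [ 0.4 -0.3 -0.5] open 0.0005 ytool deg -15.01 q6 0.786
[0.49 0.14 0.2 ] -> [-0.06 -0.    0.44]
roll deg 0.31 norm 0.0104
[[ 0.02  0.97 -0.26]
 [ 0.03 -0.26 -0.96]
 [-1.    0.01 -0.04]]
[[5, 120, 138], [5, 121, 139], [4, 119, 137], [5, 123, 137], [5, 117, 139], [5, 121, 137], [5, 122, 136], [5, 119, 139], [5, 119, 139], [4, 121, 137], [6, 115, 137], [5, 115, 137], [5, 121, 137], [5, 125, 137], [5, 124, 136]]
```

```bash
cat >> h.py <<'E'
def tilt():
    T=tool()[2]; print("axis",T[:,0].round(4),"tilt deg",np.degrees(np.hypot(*T[:2,0])).round(2),"azim",np.degrees(np.arctan2(T[1,0],T[0,0])).round(0),"T",T.round(4).tolist())
E
python3 -c "
from h import *
tilt(); plan([.38,.53,.30],[.38,.53,.10])"
```

```text
axis [ 0.0209  0.0343 -0.9992] tilt deg 2.3 azim 59.0 T [[0.0209, 0.9658, -0.2584], [0.0343, -0.259, -0.9653], [-0.9992, 0.0113, -0.0385]]
t 5.025 pos [0.5594 0.3923 0.1752] F [ 0.4 -0.3 -0.5] open 0.0005 ytool deg -15.01 q6 0.786
[0.38 0.53 0.3 ] -> [-0.2062 -0.3459 -0.1522]
[0.38 0.53 0.1 ] -> [ 0.1269 -0.3496 -0.1394]
```

>>> apply_moves(
  series=[
    {"jaw":1,"linear":[-0.2,-0.35,-0.14],"roll":0},
    {"jaw":1,"linear":[-0.2,-0.35,-0.14],"roll":0},
    {"jaw":1,"linear":[-0.2,-0.35,-0.14],"roll":0},
    {"jaw":1,"linear":[-0.2,-0.35,-0.14],"roll":0},
    {"jaw":1,"linear":[-0.2,-0.35,-0.14],"roll":0},
    {"jaw":1,"linear":[-0.2,-0.35,-0.14],"roll":0},
  ],
)

```text
t: 5.78
tool_pos: [0.3754, 0.5231, 0.2939]
orientation: [1.432, 1.088, -1.371]
force: [-0.4, 0.1, -0.3]
opening: 0.0007
```

>>> apply_moves(
  series=[
    {"jaw":1,"linear":[0.1,0,0],"roll":0},
    {"jaw":1,"linear":[0.2,0,0],"roll":0},
  ],
)

```text
t: 6.02
tool_pos: [0.379, 0.525, 0.1706]
orientation: [1.432, 1.086, -1.374]
force: [0.6, 0.2, -1.0]
opening: 0.0005
```

```bash
python3 -c "
from h import *
tilt(); plan()"
```

```text
axis [ 0.0188  0.0301 -0.9994] tilt deg 2.03 azim 58.0 T [[0.0188, 0.9655, -0.2597], [0.0301, -0.2602, -0.9651], [-0.9994, 0.0103, -0.0339]]
t 6.025 pos [0.379  0.525  0.1706] F [ 0.6  0.2 -1. ] open 0.0005 ytool deg -15.08 q6 1.126
```

>>> apply_moves(
  series=[
    {"jaw":1,"linear":[-0.1,0,0],"roll":0},
  ],
)

```text
t: 6.15
tool_pos: [0.3692, 0.5097, 0.2044]
orientation: [1.393, 1.075, -1.412]
force: [0.3, 0.3, -0.6]
opening: 0.0004
```

```bash
python3 -c "
from h import *
tilt(); plan()"
```

```text
axis [-0.0101 -0.0043 -0.9999] tilt deg 0.63 azim -157.0 T [[-0.0101, 0.9649, -0.2623], [-0.0043, -0.2624, -0.965], [-0.9999, -0.0086, 0.0068]]
t 6.15 pos [0.3692 0.5097 0.2044] F [ 0.3  0.3 -0.6] open 0.0004 ytool deg -15.21 q6 1.125
```

>>> apply_moves(
  series=[
    {"jaw":-1,"linear":[0,0,0],"roll":0},
    {"jaw":-1,"linear":[0,0,0],"roll":0},
    {"jaw":-1,"linear":[0,0,0],"roll":0},
  ],
)

```text
t: 6.52
tool_pos: [0.3701, 0.5092, 0.2038]
orientation: [1.394, 1.074, -1.413]
force: [0.2, -0.3, -0.6]
opening: 0.0258
```

```bash
python3 -c "
from h import *
tilt(); plan(mag(-.112,-.0007,.19),mag(-.112,-.0007,.015),yaw=164.7)"
```

```text
axis [-0.0102 -0.0046 -0.9999] tilt deg 0.64 azim -156.0 T [[-0.0102, 0.9646, -0.2635], [-0.0046, -0.2636, -0.9646], [-0.9999, -0.0086, 0.0072]]
t 6.525 pos [0.3701 0.5092 0.2038] F [ 0.2 -0.3 -0.6] open 0.0258 ytool deg -15.28 q6 1.124
[0.4902 0.1386 0.19  ] -> [0.0238 0.3561 0.5429]
[0.4902 0.1386 0.015 ] -> [0.3154 0.3587 0.5408]
roll deg 0.02 norm 0.0007
```

>>> apply_moves(
  series=[
    {"jaw":-1,"linear":[0.024,0.356,0.543],"roll":0},
    {"jaw":-1,"linear":[0.024,0.356,0.543],"roll":0},
    {"jaw":-1,"linear":[0.024,0.356,0.543],"roll":0},
    {"jaw":-1,"linear":[0.024,0.356,0.543],"roll":0},
    {"jaw":-1,"linear":[0.024,0.356,0.543],"roll":0},
    {"jaw":-1,"linear":[0.024,0.356,0.543],"roll":0},
    {"jaw":-1,"linear":[0.024,0.356,0.543],"roll":0},
    {"jaw":-1,"linear":[0.024,0.356,0.543],"roll":0},
    {"jaw":-1,"linear":[0.024,0.356,0.543],"roll":0},
    {"jaw":-1,"linear":[0.024,0.356,0.543],"roll":0},
  ],
)

```text
t: 7.78
tool_pos: [0.4898, 0.1401, 0.19]
orientation: [1.392, 1.075, -1.411]
force: [0.1, -0.0, 0.1]
opening: 0.0927
```

```bash
python3 -c "
from h import *
tilt(); plan(mag(-.112,-.0007,.015),yaw=164.7)"
```

```text
axis [-0.0102 -0.0043 -0.9999] tilt deg 0.63 azim -157.0 T [[-0.0102, 0.9652, -0.2614], [-0.0043, -0.2614, -0.9652], [-0.9999, -0.0087, 0.0068]]
t 7.775 pos [0.4898 0.1401 0.19  ] F [ 0.1 -0.   0.1] open 0.0927 ytool deg -15.16 q6 0.444
[0.4902 0.1386 0.015 ] -> [0.2916 0.0038 0.0003]
roll deg 0.15 norm 0.0049
```

>>> apply_moves(
  series=[
    {"jaw":-1,"linear":[0.07,0.004,0],"roll":0},
    {"jaw":-1,"linear":[0.14,0.004,0],"roll":0},
    {"jaw":-1,"linear":[0.21,0.004,0],"roll":0},
    {"jaw":-1,"linear":[0.255,0.004,0],"roll":0},
    {"jaw":-1,"linear":[0.28,0.004,0],"roll":0},
    {"jaw":-1,"linear":[0.291,0.004,0],"roll":0},
    {"jaw":1,"linear":[0.291,0.004,0],"roll":0},
    {"jaw":1,"linear":[0.291,0.004,0],"roll":0},
    {"jaw":1,"linear":[0.291,0.004,0],"roll":0},
    {"jaw":1,"linear":[0.291,0.004,0],"roll":0},
    {"jaw":1,"linear":[0.291,0.004,0],"roll":0},
  ],
  force=35,
)

```text
t: 9.15
tool_pos: [0.4905, 0.1387, 0.0156]
orientation: [1.393, 1.075, -1.411]
force: [-0.2, 0.2, 0.5]
opening: 0.0475
```

```bash
python3 -c "
from h import *
tilt(); plan(mag(-.230,-.0007,.016),mag(-.230,-.0007,.2),yaw=164.7)
s,p,T=tool(); d=p[:2]-MO; print('x_m',d@[np.cos(MY),np.sin(MY)],'y_m',d@[-np.sin(MY),np.cos(MY)])"
```

```text
axis [-0.0098 -0.0043 -0.9999] tilt deg 0.61 azim -156.0 T [[-0.0098, 0.9651, -0.2616], [-0.0043, -0.2616, -0.9652], [-0.9999, -0.0084, 0.0067]]
t 9.15 pos [0.4905 0.1387 0.0156] F [-0.2  0.2  0.5] open 0.0475 ytool deg -15.17 q6 0.443
[0.4591 0.0248 0.016 ] -> [ 0.0006 -0.0009  0.1969]
[0.4591 0.0248 0.2   ] -> [-0.306  -0.0035  0.199 ]
roll deg 0.14 norm 0.0046
x_m -0.11185055406161855 y_m -0.0009553799545042811
```

>>> apply_moves(
  series=[
    {"jaw":1,"linear":[0,0,0],"roll":0},
    {"jaw":1,"linear":[0,0,0],"roll":0},
    {"jaw":1,"linear":[0,0,0],"roll":0},
    {"jaw":1,"linear":[0,0,0.01],"roll":0},
    {"jaw":1,"linear":[0,0,0.03],"roll":0},
    {"jaw":1,"linear":[0,0,0.055],"roll":0},
    {"jaw":1,"linear":[0,0,0.08],"roll":0},
    {"jaw":1,"linear":[0,0,0.105],"roll":0},
    {"jaw":1,"linear":[0,0,0.13],"roll":0},
    {"jaw":1,"linear":[0,0,0.155],"roll":0},
    {"jaw":1,"linear":[0,0,0.18],"roll":0},
    {"jaw":1,"linear":[0,0,0.2],"roll":0},
    {"jaw":1,"linear":[0,0,0.21],"roll":0},
    {"jaw":1,"linear":[0,0,0.21],"roll":0},
    {"jaw":1,"linear":[0,0,0.21],"roll":0},
  ],
)

```text
t: 11.02
tool_pos: [0.4577, 0.0173, 0.0165]
orientation: [1.393, 1.075, -1.411]
force: [1.2, -0.4, -1.2]
opening: 0.0356
```

```bash
python3 - <<'E'
from h import *
tilt(); plan(mag(-.230,-.0007,.2))
a=cam("scene")[0];b=cam("top")[0]
cv2.imwrite("pics/c5.png",np.hstack([cv2.resize(i,(400,400),interpolation=cv2.INTER_CUBIC) for i in (a[80:280,230:430],b[140:300,220:380])]))
E
```

```text
axis [-0.0096 -0.0041 -0.9999] tilt deg 0.6 azim -157.0 T [[-0.0096, 0.9652, -0.2614], [-0.0041, -0.2615, -0.9652], [-0.9999, -0.0082, 0.0065]]
t 11.025 pos [0.4577 0.0173 0.0165] F [ 1.2 -0.4 -1.2] open 0.0356 ytool deg -15.16 q6 0.197
[0.4591 0.0248 0.2   ] -> [-0.3059 -0.0035 -0.0106]
```

View pics/c5.png

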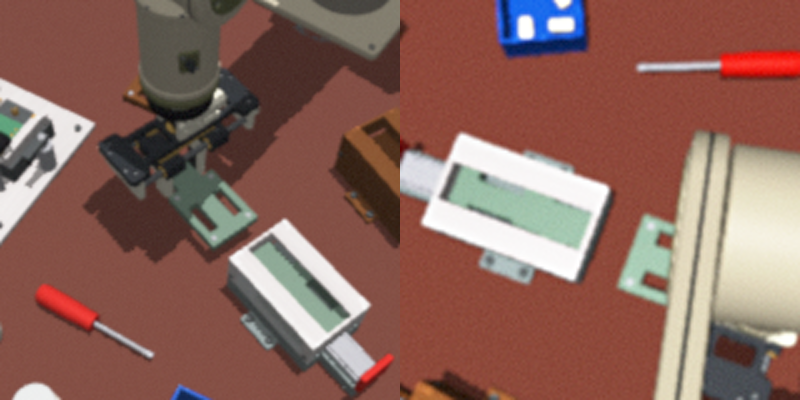

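The cover is out and held (left crop (215,205)), both spares are still in the magazine, and the slide has sprung back. Next I refine the jig pose from the first pictures.

```bash
cat > jig.py <<'E'
from h import *
np.set_printoptions(suppress=True,precision=2)
a=np.radians(6.75); xj=np.array([np.cos(a),np.sin(a)]); yj=np.array([-xj[1],xj[0]]); O=np.array([.5425,-.2115])
C={n:cam(n) for n in("top","scene")}
for n,box in(("top",(400,160,515,285)),("scene",(165,105,290,210))):
    _,K,R,t=C[n]; im=cv2.imread(f"pics/{n}0.png"); x0,y0,x1,y1=box
    g=cv2.GaussianBlur(im,(0,0),.7).astype(float); g=g[:,:,0]  # blue: plate bright, bench dark
    # plate edges: sample profiles across each long edge, half-level crossing
    for sy in(1,-1):
        pts=[]
        for X in np.linspace(-.09,.12,60):
            s=np.arange(.070,.100,.0004)
            P=[proj(K,R,t,[*(O+X*xj+sy*v*yj),.010]) for v in s]
            v=cv2.remap(g.astype(np.float32),np.float32([[p[0] for p in P]]),np.float32([[p[1] for p in P]]),cv2.INTER_LINEAR)[0]
            k=np.where((v[:-1]>140)&(v[1:]<=140))[0]
            if len(k)==1 and v[:8].min()>170: pts.append((X,s[k[0]]))
        pts=np.array(pts)
        if len(pts)>8:
            med=np.median(pts[:,1]); q=pts[abs(pts[:,1]-med)<.003]; f=np.polyfit(q[:,0],q[:,1]*sy,1)
            print(n,"edge",sy,len(q),"y at X0 mm",f[1]*1e3,"slope deg",np.degrees(f[0]))
# pin: triangulate
pt={"top":(464.36,240.55),"scene":(237.1,135.3)}
Ps=[C[n][1]@np.c_[C[n][2],C[n][3]] for n in pt]
h=cv2.triangulatePoints(Ps[0],Ps[1],*[np.float64(pt[n]).reshape(2,1) for n in pt]); p=(h[:3]/h[3]).ravel()
print("pin",p*1e3,"jig xy",(p[:2]-O)@xj*1e3,(p[:2]-O)@yj*1e3)
E
python3 jig.py
python3 - <<'E'
from h import *
a=np.radians(6.75); xj=np.array([np.cos(a),np.sin(a)]); O=np.array([.5425,-.2115])
q=O-.180*xj
plan([.4577,.0173,.15],[*q,.15],yaw=96.75)
E
```

```text
top edge 1 54 y at X0 mm 82.97159075819646 slope deg 0.021378108834644378
top edge -1 34 y at X0 mm -89.46505904040642 slope deg -0.13271861796236342
scene edge 1 46 y at X0 mm 84.99424061084534 slope deg 0.01713718537577809
scene edge -1 16 y at X0 mm -86.54773571517998 slope deg -0.027278010697982923
pin [ 511.17 -217.7    44.32] jig xy -31.842972252723424 -2.471078053054778
t 11.225 pos [0.4576 0.0174 0.0164] F [-0.2  0.3 -2.5] open 0.0357 ytool deg -15.13 q6 0.196
[0.4577 0.0173 0.15  ] -> [-0.2227 -0.0017  0.0016]
[ 0.3637 -0.2327  0.15  ] -> [-0.2194 -0.0441  0.4446]
roll deg 68.12 norm 2.2706
```

>>> apply_moves(
  series=[
    {"jaw":1,"linear":[-0.06,0,0],"roll":0},
    {"jaw":1,"linear":[-0.13,0,0],"roll":0},
    {"jaw":1,"linear":[-0.2,-0.01,0.05],"roll":0.3},
    {"jaw":1,"linear":[-0.22,-0.02,0.13],"roll":0.6},
    {"jaw":1,"linear":[-0.22,-0.03,0.21],"roll":0.9},
    {"jaw":1,"linear":[-0.22,-0.04,0.28],"roll":1},
    {"jaw":1,"linear":[-0.22,-0.044,0.34],"roll":1},
    {"jaw":1,"linear":[-0.22,-0.044,0.4],"roll":1},
    {"jaw":1,"linear":[-0.22,-0.044,0.43],"roll":1},
    {"jaw":1,"linear":[-0.22,-0.044,0.445],"roll":1},
    {"jaw":1,"linear":[-0.22,-0.044,0.445],"roll":1},
    {"jaw":1,"linear":[-0.22,-0.044,0.445],"roll":1},
  ],
)

```text
t: 12.72
tool_pos: [0.364, -0.2322, 0.1503]
orientation: [1.751, 0.728, -1.771]
force: [0.1, -0.2, -2.4]
opening: 0.0361
```

>>> apply_moves(
  series=[
    {"jaw":1,"linear":[0,0,0],"roll":0.3},
    {"jaw":1,"linear":[0,0,0],"roll":0.6},
    {"jaw":1,"linear":[0,0,0],"roll":0.85},
    {"jaw":1,"linear":[0,0,0],"roll":1},
    {"jaw":1,"linear":[0,0,0],"roll":1},
    {"jaw":1,"linear":[0,0,0],"roll":1},
  ],
)

```text
t: 13.48
tool_pos: [0.3641, -0.2318, 0.1503]
orientation: [2.069, 0.272, -2.091]
force: [1.1, -0.2, -2.3]
opening: 0.0352
```

```bash
cat >> h.py <<'E'
JY=np.radians(6.75); xj=np.array([np.cos(JY),np.sin(JY)]); yj=np.array([-xj[1],xj[0]]); JO=np.array([.5427,-.2135])
def jig(x,y,z): return np.array([*(JO+x*xj+y*yj),z])
def injig():
    p=tool()[1]; print("TCP in jig mm",((p[:2]-JO)@xj*1e3).round(2),((p[:2]-JO)@yj*1e3).round(2),(p[2]*1e3).round(2))
E
python3 -c "
from h import *
tilt();injig();plan(jig(-.175,0,.15),yaw=96.75)"
```

```text
axis [-0.0099 -0.0038 -0.9999] tilt deg 0.6 azim -159.0 T [[-0.0099, 0.2598, -0.9656], [-0.0038, -0.9657, -0.2598], [-0.9999, 0.0011, 0.0105]]
TCP in jig mm -179.48 2.84 150.29
t 13.475 pos [ 0.3641 -0.2318  0.1503] F [ 1.1 -0.2 -2.3] open 0.0352 ytool deg -74.94 q6 0.632
[ 0.3689 -0.2341  0.15  ] -> [ 0.0004  0.0058 -0.0067]
roll deg 8.31 norm 0.2769
```

>>> apply_moves(
  series=[
    {"jaw":1,"linear":[0.03,0.006,-0.007],"roll":0.277},
    {"jaw":1,"linear":[0.08,0.006,-0.007],"roll":0.277},
    {"jaw":1,"linear":[0.13,0.006,-0.007],"roll":0.277},
    {"jaw":1,"linear":[0.165,0.006,-0.007],"roll":0.277},
    {"jaw":1,"linear":[0.177,0.006,-0.007],"roll":0.277},
    {"jaw":1,"linear":[0.177,0.006,-0.007],"roll":0.277},
    {"jaw":1,"linear":[0.177,0.006,-0.007],"roll":0.277},
  ],
)

```text
t: 14.35
tool_pos: [0.3688, -0.2351, 0.0452]
orientation: [2.149, 0.123, -2.168]
force: [0.7, 0.1, -0.7]
opening: 0.036
```

```bash
python3 - <<'E'
from h import *
tilt();injig();plan(jig(-.105,0,.0435),yaw=96.75)
im=[cam(n)[0] for n in("scene","top")]
cv2.imwrite("pics/s6.png",im[0]);cv2.imwrite("pics/t6.png",im[1])
cv2.imwrite("pics/c6.png",np.hstack([cv2.resize(i,(400,400),interpolation=cv2.INTER_CUBIC) for i in (im[0][60:220,160:320],im[1][170:330,390:550])]))
E
```

```text
axis [-0.0085 -0.0049 -1.    ] tilt deg 0.56 azim -150.0 T [[-0.0085, 0.1179, -0.993], [-0.0049, -0.993, -0.1178], [-1.0, 0.0039, 0.009]]
TCP in jig mm -175.22 -1.04 45.18
t 14.35 pos [ 0.3688 -0.2351  0.0452] F [ 0.7  0.1 -0.7] open 0.036 ytool deg -83.23 q6 0.779
[ 0.4384 -0.2258  0.0435] -> [ 0.0017 -0.0017 -0.1171]
roll deg 0.02 norm 0.0005
```

View pics/c6.png

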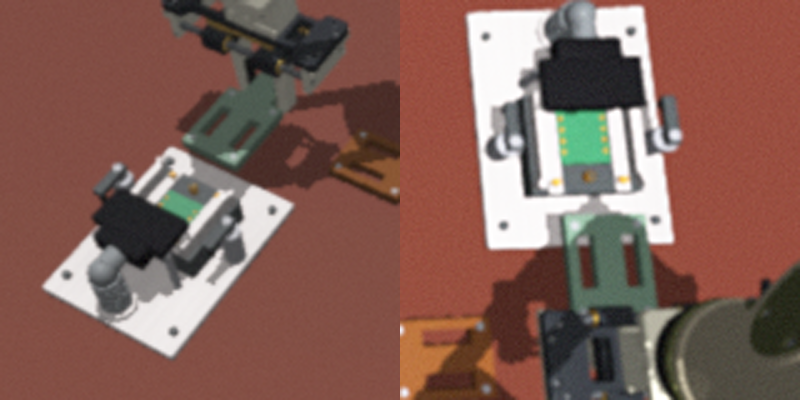

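The cover is level, nose pointing at the rails, 20–25 mm short of them (top crop (610,215)). I'll compare where the camera and the robot place it, to cancel calibration error.

```bash
cat > cov.py <<'E'
from h import *
import sys
np.set_printoptions(suppress=True,precision=2)
p=tool()[1]; z=p[2]+.0244; j=[(p[:2]-JO)@xj,(p[:2]-JO)@yj]; o=j[0]+.066
print("robot says cover origin jig",o*1e3,j[1]*1e3)
for n in("top","scene"):
    im,K,R,t=cam(n); x0=im.astype(np.float32)
    hsv=cv2.cvtColor(im,cv2.COLOR_BGR2HSV); m=cv2.inRange(hsv,(40,22,40),(100,255,255))
    # pixels sampled over the cover's top plane on a fine jig grid
    gx=np.arange(o-.06,o+.07,.0005); gy=np.arange(-.055,.0555,.0005)
    uv=np.array([[proj(K,R,t,jig(a,b,z)) for b in gy] for a in gx],np.float32)
    g=cv2.remap(m,uv[...,0],uv[...,1],cv2.INTER_LINEAR)>127
    xs=(gx>o-.005)&(gx<o+.035); 
    E=np.array([(gy[r].min(),gy[r].max()) for r in g[xs] if r.any()])*1e3
    med=np.median(E,0); print(n,"y edges",med,"ctr",med.mean(),"slopes deg",[np.degrees(np.arctan(np.polyfit(gx[xs][:len(E)]*1e3,E[:,k],1)[0])).round(2) for k in(0,1)])
    nose=np.median([gx[c].max() for c in g[:,(abs(gy)<.008)].T if c.any()])*1e3; print("   nose edge",nose,"-> origin",nose-45)
E
python3 cov.py
```

```text
robot says cover origin jig -109.23116682380407 -1.046784989649757
top y edges [-36.  35.] ctr -0.4999999999999538 slopes deg [np.float64(2.64), np.float64(1.17)]
   nose edge -42.98116682380396 -> origin -87.98116682380396
scene y edges [-34.   40.5] ctr 3.2500000000000533 slopes deg [np.float64(-2.69), np.float64(0.53)]
   nose edge -59.981166823803974 -> origin -104.98116682380397
```

Each camera's cover-minus-plate offset is about +0.2 mm and -0.2 mm, so the cover is already centred sideways. Sliding it in at about 11 mm above the seat, in stages.

>>> apply_moves(
  series=[
    {"jaw":1,"linear":[0.001,0,-0.015],"roll":0},
    {"jaw":1,"linear":[0.001,0,-0.035],"roll":0},
    {"jaw":1,"linear":[0.001,0,-0.055],"roll":0},
    {"jaw":1,"linear":[0.001,0,-0.075],"roll":0},
    {"jaw":1,"linear":[0.001,0,-0.09],"roll":0},
    {"jaw":1,"linear":[0.001,0,-0.1],"roll":0},
    {"jaw":1,"linear":[0.001,0,-0.1],"roll":0},
  ],
)

```text
t: 15.42
tool_pos: [0.4284, -0.2278, 0.0436]
orientation: [2.149, 0.124, -2.168]
force: [-0.4, 0.4, -1.8]
opening: 0.0357
```

```bash
python3 - <<'E'
from h import *
tilt();injig();plan(yaw=96.75)
im=[cam(n)[0] for n in("scene","top")]
cv2.imwrite("pics/c7.png",np.hstack([cv2.resize(i,(400,400),interpolation=cv2.INTER_CUBIC) for i in (im[0][90:190,180:280],im[1][170:270,410:510])]))
E
```

```text
axis [-0.009  -0.0045 -0.9999] tilt deg 0.58 azim -153.0 T [[-0.009, 0.118, -0.993], [-0.0045, -0.993, -0.118], [-0.9999, 0.0034, 0.0094]]
TCP in jig mm -115.19 -0.76 43.57
t 15.425 pos [ 0.4284 -0.2278  0.0436] F [-0.4  0.4 -1.8] open 0.0357 ytool deg -83.22 q6 0.868
roll deg 0.03 norm 0.0009
```

View pics/c7.png

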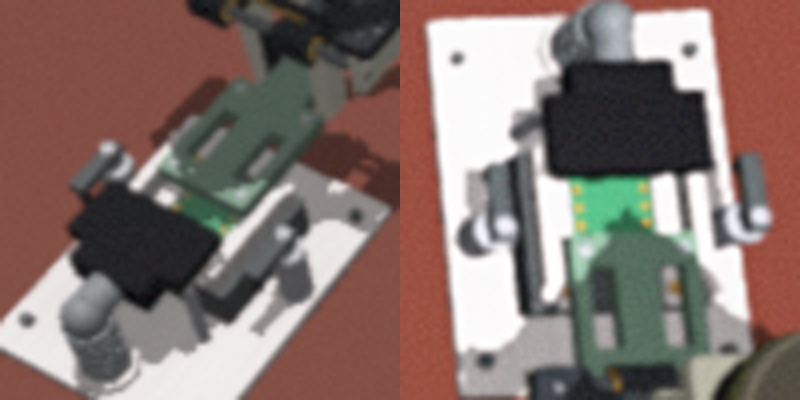

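The nose lies between the rails with no contact force and sits below the nozzle edge. Sliding on to 6 mm short of the pin position.

>>> apply_moves(
  series=[
    {"jaw":1,"linear":[-0.0005,0,-0.015],"roll":0},
    {"jaw":1,"linear":[-0.0005,0,-0.03],"roll":0},
    {"jaw":1,"linear":[-0.0005,0,-0.045],"roll":0},
    {"jaw":1,"linear":[-0.0005,0,-0.06],"roll":0},
    {"jaw":1,"linear":[-0.0005,0,-0.07],"roll":0},
    {"jaw":1,"linear":[-0.0005,0,-0.07],"roll":0},
  ],
)

```text
t: 16.27
tool_pos: [0.47, -0.2228, 0.0434]
orientation: [2.148, 0.124, -2.169]
force: [-0.9, 0.7, -1.9]
opening: 0.0357
```

```bash
python3 - <<'E'
from h import *
tilt();injig();plan(yaw=96.75)
E
```

```text
axis [-0.0093 -0.0045 -0.9999] tilt deg 0.59 azim -154.0 T [[-0.0093, 0.1181, -0.993], [-0.0045, -0.993, -0.1181], [-0.9999, 0.0034, 0.0097]]
TCP in jig mm -73.31 -0.71 43.37
t 16.275 pos [ 0.47   -0.2228  0.0434] F [-0.9  0.7 -1.9] open 0.0357 ytool deg -83.22 q6 0.921
roll deg 0.03 norm 0.001
```

>>> apply_moves(
  series=[
    {"jaw":1,"linear":[0.002,0,0],"roll":0},
    {"jaw":1,"linear":[0.004,0,0],"roll":0},
    {"jaw":1,"linear":[0.006,0,0],"roll":0},
    {"jaw":1,"linear":[0.006,0,0],"roll":0},
  ],
)

```text
t: 16.77
tool_pos: [0.4698, -0.2229, 0.0401]
orientation: [2.148, 0.124, -2.169]
force: [-2.8, 2.4, 3.6]
opening: 0.0359
```

```bash
python3 - <<'E'
from h import *
injig();plan(yaw=96.75)
E
```

```text
TCP in jig mm -73.46 -0.75 40.1
t 16.775 pos [ 0.4698 -0.2229  0.0401] F [-2.8  2.4  3.6] open 0.0359 ytool deg -83.22 q6 0.921
roll deg 0.03 norm 0.001
```

Fz shows the cover touching the pin at TCP z 40.1 mm. Sliding forward under this light load until it drops.

>>> apply_moves(
  series=[
    {"jaw":1,"linear":[0.0005,0,-0.002],"roll":0},
    {"jaw":1,"linear":[0.0005,0,-0.004],"roll":0},
    {"jaw":1,"linear":[0.0005,0,-0.006],"roll":0},
    {"jaw":1,"linear":[0.0005,0,-0.008],"roll":0},
    {"jaw":1,"linear":[0.0005,0,-0.008],"roll":0},
  ],
)

```text
t: 17.4
tool_pos: [0.475, -0.2224, 0.0398]
orientation: [2.149, 0.123, -2.168]
force: [-0.8, -1.8, 2.8]
opening: 0.0357
```

```bash
python3 - <<'E'
from h import *
injig();plan(yaw=96.75)
E
```

```text
TCP in jig mm -68.26 -0.87 39.81
t 17.4 pos [ 0.475  -0.2224  0.0398] F [-0.8 -1.8  2.8] open 0.0357 ytool deg -83.22 q6 0.926
roll deg 0.03 norm 0.0011
```

>>> apply_moves(
  series=[
    {"jaw":1,"linear":[0.001,0,-0.0015],"roll":0},
    {"jaw":1,"linear":[0.001,0,-0.003],"roll":0},
    {"jaw":1,"linear":[0.001,0,-0.003],"roll":0},
  ],
)

```text
t: 17.77
tool_pos: [0.4767, -0.2219, 0.0388]
orientation: [2.149, 0.124, -2.169]
force: [1.0, -0.0, -1.4]
opening: 0.0356
```

>>> apply_moves(
  series=[
    {"jaw":1,"linear":[0.001,0,-0.001],"roll":0},
    {"jaw":1,"linear":[0.001,0,-0.002],"roll":0},
    {"jaw":1,"linear":[0.001,0,-0.002],"roll":0},
  ],
)

```text
t: 18.15
tool_pos: [0.4777, -0.2216, 0.038]
orientation: [2.148, 0.124, -2.169]
force: [-0.6, 0.1, -0.9]
opening: 0.0358
```

```bash
python3 - <<'E'
from h import *
injig();plan(yaw=96.75)
E
```

```text
TCP in jig mm -65.48 -0.45 37.98
t 18.15 pos [ 0.4777 -0.2216  0.038 ] F [-0.6  0.1 -0.9] open 0.0358 ytool deg -83.21 q6 0.93
roll deg 0.04 norm 0.0013
```

Fz has returned to the free-hang value and z is 2 mm lower, so the pin has entered the hole. Lowering further.

>>> apply_moves(
  series=[
    {"jaw":1,"linear":[0.001,0,0],"roll":0},
    {"jaw":1,"linear":[0.002,0,0],"roll":0},
    {"jaw":1,"linear":[0.003,0,0],"roll":0},
    {"jaw":1,"linear":[0.003,0,0],"roll":0},
  ],
)

```text
t: 18.65
tool_pos: [0.4778, -0.2217, 0.0364]
orientation: [2.148, 0.124, -2.169]
force: [-2.0, -0.1, 2.4]
opening: 0.0355
```

```bash
python3 - <<'E'
from h import *
injig();plan(yaw=96.75)
E
```

```text
TCP in jig mm -65.46 -0.53 36.43
t 18.65 pos [ 0.4778 -0.2217  0.0364] F [-2.  -0.1  2.4] open 0.0355 ytool deg -83.21 q6 0.93
roll deg 0.04 norm 0.0014
```

>>> apply_moves(
  series=[
    {"jaw":0.2,"linear":[0,0,0],"roll":0},
    {"jaw":0,"linear":[0,0,0],"roll":0},
    {"jaw":-0.1,"linear":[0,0,0],"roll":0},
    {"jaw":-0.2,"linear":[0,0,0],"roll":0},
    {"jaw":-0.2,"linear":[0,0,0],"roll":0},
    {"jaw":-0.2,"linear":[0,0,0],"roll":0},
    {"jaw":-0.2,"linear":[-0.03,0,0],"roll":0},
    {"jaw":-0.2,"linear":[-0.1,0,0],"roll":0},
    {"jaw":0,"linear":[-0.13,0,0],"roll":0},
    {"jaw":1,"linear":[-0.13,0,0],"roll":0},
    {"jaw":1,"linear":[-0.13,0,0],"roll":0},
  ],
)

```text
t: 20.02
tool_pos: [0.4778, -0.221, 0.1132]
orientation: [2.147, 0.125, -2.171]
force: [0.1, 0.9, -1.3]
opening: 0.031
```

```bash
python3 - <<'E'
from h import *
tilt();injig();plan(jig(-.002,-.0005,.090),jig(-.002,-.0005,.066),yaw=96.75)
im=[cam(n)[0] for n in("scene","top")]
cv2.imwrite("pics/c8.png",np.hstack([cv2.resize(i,(400,400),interpolation=cv2.INTER_CUBIC) for i in (im[0][90:190,180:280],im[1][170:270,410:510])]))
E
```

```text
axis [-0.0107 -0.0033 -0.9999] tilt deg 0.64 azim -163.0 T [[-0.0107, 0.1182, -0.9929], [-0.0033, -0.993, -0.1182], [-0.9999, 0.0021, 0.011]]
TCP in jig mm -65.34 0.16 113.2
t 20.025 pos [ 0.4778 -0.221   0.1132] F [ 0.1  0.9 -1.3] open 0.031 ytool deg -83.21 q6 0.93
[ 0.5408 -0.2142  0.09  ] -> [ 0.0375  0.0011 -0.106 ]
[ 0.5408 -0.2142  0.066 ] -> [ 0.0775  0.001  -0.1064]
roll deg 0.04 norm 0.0013
```

View pics/c8.png

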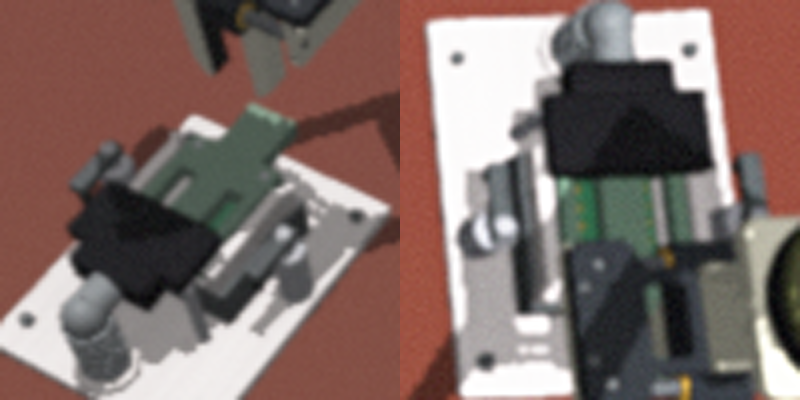

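The released cover lies straight and level between the rails, nose under the nozzle (left crop (210,180)). Moving over the middle bar and closing the fingers.

>>> apply_moves(
  series=[
    {"jaw":1,"linear":[0,0,-0.03],"roll":0},
    {"jaw":1,"linear":[0,0,-0.06],"roll":0},
    {"jaw":1,"linear":[0,0,-0.09],"roll":0},
    {"jaw":1,"linear":[0.02,0.001,-0.106],"roll":0},
    {"jaw":1,"linear":[0.05,0.001,-0.106],"roll":0},
    {"jaw":1,"linear":[0.07,0.001,-0.106],"roll":0},
    {"jaw":1,"linear":[0.077,0.001,-0.106],"roll":0},
    {"jaw":1,"linear":[0.077,0.001,-0.106],"roll":0},
  ],
)

```text
t: 21.12
tool_pos: [0.5396, -0.214, 0.0653]
orientation: [2.146, 0.126, -2.173]
force: [-1.3, -1.2, 0.1]
opening: 0.0004
```

```bash
python3 - <<'E'
from h import *
tilt();injig();plan(jig(-.002,-.0005,.057))
E
```

```text
axis [-0.0126 -0.0024 -0.9999] tilt deg 0.73 azim -169.0 T [[-0.0126, 0.1179, -0.9929], [-0.0024, -0.993, -0.1179], [-0.9999, 0.0009, 0.0127]]
TCP in jig mm -3.17 -0.14 65.25
t 21.125 pos [ 0.5396 -0.214   0.0653] F [-1.3 -1.2  0.1] open 0.0004 ytool deg -83.23 q6 0.994
[ 0.5408 -0.2142  0.057 ] -> [ 0.0137  0.0006 -0.0021]
```

>>> apply_moves(
  series=[
    {"jaw":1,"linear":[0.004,0,-0.001],"roll":0},
    {"jaw":1,"linear":[0.007,0,-0.001],"roll":0},
    {"jaw":1,"linear":[0.009,0,-0.001],"roll":0},
    {"jaw":1,"linear":[0.011,0,-0.001],"roll":0},
    {"jaw":1,"linear":[0.013,0,-0.001],"roll":0},
    {"jaw":1,"linear":[0.015,0,-0.001],"roll":0},
    {"jaw":1,"linear":[0.015,0,-0.001],"roll":0},
  ],
)

```text
t: 22.0
tool_pos: [0.5406, -0.2142, 0.0573]
orientation: [2.147, 0.125, -2.172]
force: [-3.2, 1.3, 8.7]
opening: 0.0002
```

```bash
python3 - <<'E'
from h import *
tilt();injig();plan()
E
```

```text
axis [-0.0115 -0.0029 -0.9999] tilt deg 0.68 azim -166.0 T [[-0.0115, 0.118, -0.9929], [-0.0029, -0.993, -0.118], [-0.9999, 0.0015, 0.0118]]
TCP in jig mm -2.21 -0.45 57.31
t 22.0 pos [ 0.5406 -0.2142  0.0573] F [-3.2  1.3  8.7] open 0.0002 ytool deg -83.22 q6 0.995
```

Fz is 8.7 N at TCP z 57.3 mm, against 57 mm when home. Pressing a little further to about 20–25 N.

>>> apply_moves(
  series=[
    {"jaw":1,"linear":[0.002,0,0],"roll":0},
    {"jaw":1,"linear":[0.004,0,0],"roll":0},
    {"jaw":1,"linear":[0.004,0,0],"roll":0},
    {"jaw":1,"linear":[0.004,0,0],"roll":0},
  ],
)

```text
t: 22.5
tool_pos: [0.5406, -0.2142, 0.0572]
orientation: [2.147, 0.125, -2.172]
force: [-10.4, 4.1, 21.3]
opening: 0.0003
```

```bash
python3 - <<'E'
from h import *
tilt();injig();plan()
E
```

```text
axis [-0.0115 -0.003  -0.9999] tilt deg 0.68 azim -165.0 T [[-0.0115, 0.1181, -0.9929], [-0.003, -0.993, -0.1181], [-0.9999, 0.0016, 0.0118]]
TCP in jig mm -2.15 -0.43 57.22
t 22.5 pos [ 0.5406 -0.2142  0.0572] F [-10.4   4.1  21.3] open 0.0003 ytool deg -83.22 q6 0.995
```

A further 12 N moved it only 0.1 mm, so the cover is on the hard seat. One last look for steadiness.

```bash
python3 - <<'E'
from h import *
im=[cam(n)[0] for n in("scene","top")]
cv2.imwrite("pics/c9.png",np.hstack([cv2.resize(i,(400,400),interpolation=cv2.INTER_CUBIC) for i in (im[0][80:290,170:450],im[1][100:300,200:520])]))
for _ in range(6): cam("top")
injig();plan()
E
```

```text
TCP in jig mm -2.15 -0.46 57.22
t 22.9 pos [ 0.5406 -0.2142  0.0572] F [-9.9  4.7 22.3] open 0.0005 ytool deg -83.22 q6 0.995
```

View pics/c9.png

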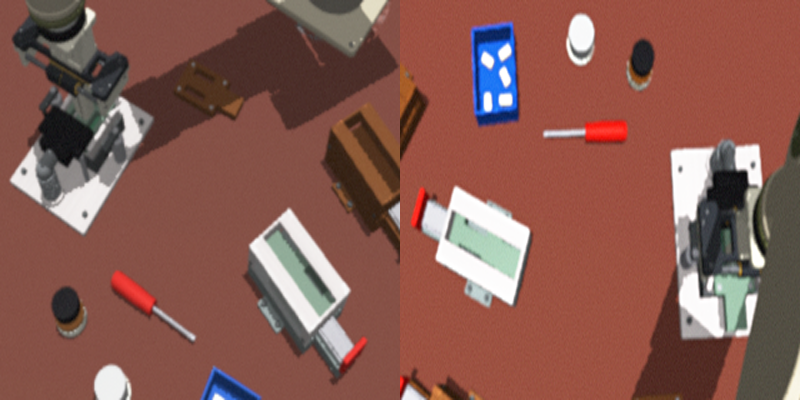

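The press is steady at 22 N with z unchanged. The spares are in the magazine, the slide is back out, and the other things on the bench stand where they were. Handing in.

```bash
python3 -c "
from plant import *
print(close_job())"
```

```text
the job is handed in; nothing more can be done
None
```

The job is done and handed in at about 23 s. The cover is on the locating pin and pressed home, and the arm is still holding it down.

**What I did**
- I pressed the ejector to its hard stop and drew the lowest cover out by its tail.
- I slid it nose first between the rails and under the nozzle until it dropped on to the pin. The drop was about 3.7 mm, against 4 mm expected.
- I released it and pressed the middle bar down with closed fingers.

**Last checks**
- **Seating:** the fingertips stop at 57.2 mm, against 57.0 mm for a fully home cover. Another 12 N moved them only 0.1 mm.
- **Holding:** the push was steady at about 22 N over 0.4 s.
- **Bench:** the two spares look to be still in the magazine, the slide has sprung back, and the bystanders in view look undisturbed.

**What did not go ideally**
- The ejector's end stop was hit with about 90 N at the wrist. That is under the 120 N limit, but harder than intended, and it tilted the tool by 2.3°. I brought the tilt down to 0.6° before gripping the cover.
- The final press carries about 11 N of sideways force, taken by friction and the pin.
- The cameras' cover nose readings disagreed with the robot by 4 to 21 mm, probably because the colour mask also took in the cover's front face or the green board. I found the pin by touch instead.

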